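# Turn the connector tray and slide it into the inspection rails

### The job

Load the blue connector tray into the rails of the inspection stage: it lies the wrong way round, so keep it level, turn it end for end so that its tapered nose leads, and slide it nose first under the rail lips until its two rear ears meet the rail ends. Let go of it there, and leave the cream tray and the spare lens where they are.

Things in the scene. Friction and masses are not known exactly. Their poses are not given: they have to be found in the camera images.
- blue_tray: Light-blue tray of black connectors, loose, 0.25 kg, 130 mm long, walls 18 high. Origin: centre of underside; x to the nose, z up. Body 58 wide; nose tapers to 34 over x=35..65; tail ears x=-65..-50, 92 over both. Grey handle bar over the centre: 70 along x, 14 thick along y, 50-70 above underside; grip it with tips 38+ up to clear the rail lips. Starts about a half turn (+-45 deg) off stage x.
- cream_tray: Cream tray, empty, of exactly the same shape, size and axes as the blue one; loose. Not to be used: leave it where it is.
- stage: Fixed. Origin: bench level under the home tray's origin; x is the slide-in direction. Plate 6 thick, x=-130..120, 130 wide, under the tray. Dark rails x=-50 (open mouth) to 60, inner faces 70 apart, outer 90; lips reach in to y=+-20, 32-37 above bench: handle passes between. Home: tray x along stage x, ears at mouth. Behind: bracket x=83-97, 56 high; black camera to x=224, 102 high. All mm.
- spare_lens: Black spare lens standing on the bench, 48 mm in diameter, 55 mm high, loose. Origin: centre of its underside. Leave it where it is.
Mind the look-alikes: they are no part of the job. Of the things like the blue_tray, leave any that is purple; of the rest the larger one is meant.

How it is judged:
On the way:
1. the blue tray is in front of the rail mouth, nose towards the rails (x of blue_tray in the frame of stage below -0.095 m and x of stage in the frame of blue_tray above 0.08 m and y of blue_tray in the frame of stage between -0.04 and 0.04 m and angle between the x axis of blue_tray and the x axis of stage, either way round below 0.3 rad), for 0.1 s.
At the end, for the whole second after the job is handed in: The blue tray lies at rest flat on the stage plate between the rails, nose first, its ears within 12 mm of the rail mouth, within 12 mm sideways and 10 degrees of the rails' direction, released (x of blue_tray in the frame of stage between -0.012 and 0.01 m and y of blue_tray in the frame of stage between -0.012 and 0.012 m and z of blue_tray in the frame of stage between 0 and 0.014 m and angle between the x axis of blue_tray and the x axis of stage, either way round below 0.18 rad and angle between blue_tray's own z axis and vertical below 0.12 rad and linear speed of blue_tray below 0.02 m/s); the robot touches nothing.
It fails at once if the cream tray is moved more than 30 mm (distance of cream_tray from where it was at the start of the episode above 0.03 m).
It fails at once if the spare lens is moved more than 30 mm or knocked over (distance of spare_lens from where it was at the start of the episode above 0.03 m or angle between spare_lens's own z axis and vertical above 0.5 rad).
It fails at once if the blue tray is tipped more than about 35 degrees (angle between blue_tray's own z axis and vertical above 0.6 rad).
It also fails if it takes over 42 s, if anything falls off the work surface, if the arm or the gripper's body presses on something with over 40 N, if the wrist force passes 120 N, or if a joint passes its speed limit or range.

### The arm

A 7-joint arm with a two-finger parallel gripper is mounted at the origin on the work surface. World frame = base frame: x ahead of the robot, y to its left, z up, the work surface at z = 0. Lengths are in m, angles in rad, forces in N, time in s.
With the tool pointing down it reaches from about 0.4 to 0.9 m from the base axis. Payload 5.5 kg.
Tool frame: the origin (TCP) lies at the centre of the arm's flange, where the gripper is bolted on; the fingertips stand 178 mm ahead of it and the grasp point (between the pads) lies 159 mm ahead of it; z points along the fingers, y is the line along which they close (so a half turn about z gives the same grasp; the last joint's range is limited). The gripper opens to 92 mm and grips with 3 to 60 N. Pads are 19 mm wide; open, the fingers measure 130 mm over their backs; the gripper's body (75 mm by 190 mm) begins 47 mm behind the grasp point.
Start: joints at [-0.909, 0.501, -0.427, 1.55, 0.221, 1.138, -0.21], TCP at [0.252, 0.599, 0.405] pointing down, gripper open.
Joint ranges: [-2.88, 2.88], [-0.31, 2.03], [-1.54, 1.56], [0.2, 2.42], [-1.41, 4.55], [0.19, 2.02], [-2.57, 2.57]. Speed limits (rad/s): [2.57, 2.57, 3.14, 3.14, 3.14, 3.14, 3.14].

### API

Orientations are given as a unit quaternion [x, y, z, w].
In Python, from station import telemetry, snapshot, camera_params, ctrl gives the robot as it stands. The module is installed in compiled form; this text tells all that it offers.
- The arm moves only by the shell command python3 -m handwheel 'ROWS' [OPENING] [FORCE]. ROWS is JSON, a list of rows, each a list of 2 entries, a list of its own where there are three numbers: the shift along the tool's x, y, z in mm, then the turn about the tool's z in rad. In form: [[[tx, ty, tz], turn], ...]. A call has exactly 8 rows; each row is the pose to reach, as a shift and turn from the pose commanded when the call began, along the tool's axes at that moment; what a row does not reach only later rows make up. A row lasts 1/8 s, in which the tool goes at most 62.5 mm and 10.7 degrees, less where a joint would pass 70% of its speed; a pose out of reach is approached as far as the arm can. A call with a gripper value outside its range is refused whole. OPENING is the closure, from 0 (fully open) to 1 (shut), set as the call begins (- or left out, the last holds). The fingers move at their own pace and stop on an object; FORCE is the grip in N (left out, the last holds). Time passes only in rows, so rows that repeat a pose let the fingers close, or fill a call up. It gives the time, the measured TCP pose, the force, the opening and the grip force at its end, in the units of the state.
- telemetry.sense(): the state, without advancing time (a new reading comes with each control period).
- snapshot(name): name is "scene" or "top" or "wrist"; returns the picture (384x512x3 uint8, red, green, blue); there is no depth.
- camera_params(name): a dict with "intrinsics" (3x3 intrinsics, pixels), "pose" (4x4, takes a point from camera to world coordinates). Camera axes: x right, y up, looking along -z (the intrinsics and any distortion apply to the point x, -y, -z); pixel columns grow to the right and rows downward; lengths in m; the calibration is good to about 2 mm. The wrist camera is an equidistant fisheye: a pixel r from the principal point sees the ray r / f radians off the axis. A picture is of the moment at which its call begins: read the wrist's pose just before it. camera_params takes no time and is no camera call; for the wrist camera it gives the pose at the moment of the call.
- ctrl.sign_off(): hands the job in; it is judged then, once.
The state is a dict: "t": time; "joint_pos": joint angles; "joint_velocities": joint speeds; "tau": joint torques, N m; "eef_pos": TCP position; "eef_rot": TCP orientation; "force": force on the tool from outside, world axes, zero at the start; "ft_torque": the same for the moment, N m; "width": opening from 0.0 (shut) to 1.0 (fully open); "grasp_force": force on a finger pad.
Only numpy, scipy, OpenCV 4.12 (cv2) and the standard library are available. Lean on these libraries where they do the work, as an engineer would, in place of code of your own. Each camera call takes 0.05 s, during which the arm holds its last target. There are 200 camera calls.

## Working session

There is one attempt and no reset: what is moved stays moved. The work goes in short steps, Python scripts to look and compute and a shell command to move; the robot and the scene stay as the last step left them, time stands still between calls to the robot, and variables do not carry over. Pictures are saved under pics/ and viewed, at most 10 in all, crops included, and the job is handed in when it is done.

```bash
mkdir -p pics; python3 - <<'E'
from station import telemetry, snapshot, camera_params
import cv2,numpy as np
for n in ("top","scene"):
    im=snapshot(n); cv2.imwrite(f"pics/{n}0.png",im[:,:,::-1]); p=camera_params(n); print(n,np.round(p["intrinsics"],1).tolist(),np.round(p["pose"],3).tolist())
s=telemetry.sense(); print(s)
E
```

```text
top [[424.2, 0.0, 253.1], [0.0, 424.2, 193.0], [0.0, 0.0, 1.0]] [[0.028, 0.996, -0.082, 0.521], [-1.0, 0.027, -0.004, -0.086], [-0.002, 0.082, 0.997, 0.932], [0.0, 0.0, 0.0, 1.0]]
scene [[462.0, 0.0, 257.5], [0.0, 462.0, 190.9], [0.0, 0.0, 1.0]] [[0.028, -0.619, 0.785, 1.499], [1.0, 0.012, -0.027, -0.097], [0.008, 0.786, 0.619, 0.722], [0.0, 0.0, 0.0, 1.0]]
{'t': 0.1, 'joint_pos': array([-0.9087748 ,  0.50177145, -0.4267704 ,  1.55133262,  0.22082622,
        1.13832383, -0.21029046]), 'joint_velocities': array([ 0.00150633, -0.00245833,  0.00020682, -0.00055387,  0.00048088,
       -0.00053334,  0.00046471]), 'tau': array([-1.05388070e-02, -5.67879581e+01, -5.83800852e+00, -2.79918551e+01,
       -6.88683428e-02,  2.40441144e-02,  2.50433044e-05]), 'eef_pos': array([0.25236276, 0.59866531, 0.40377298]), 'eef_rot': array([ 1.98075164e-01,  9.80186430e-01, -8.70255277e-04, -1.86919725e-04]), 'force': array([ 0.20780578, -0.10547777,  0.51173949]), 'ft_torque': array([ 0.00461771,  0.00884676, -0.01622315]), 'grasp_force': 0.0, 'width': 1.002804584518611}
```

View pics/top0.png

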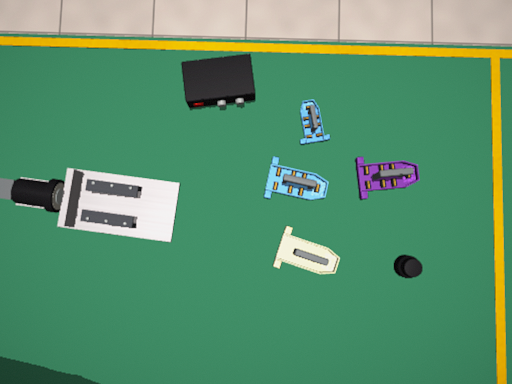

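View pics/scene0.png

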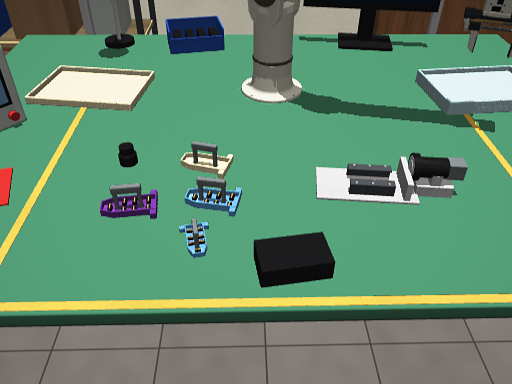

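The top view shows the large blue tray at about (297,183) with its nose to the right. The stage is at about (120,205) with its mouth to the right, so slide-in points left. The small blue and purple trays are decoys, and the black box is at (218,80). The scene view agrees. Next I measure.

```bash
cat > h.py <<'E'
import cv2,numpy as np
from station import telemetry, snapshot, camera_params
def cast(uv,z,n="top",p=None):
    p=p or camera_params(n); K,T=p["intrinsics"],p["pose"]
    uv=np.atleast_2d(uv).astype(float)
    d=np.c_[(uv[:,0]-K[0,2])/K[0,0],-(uv[:,1]-K[1,2])/K[1,1],-np.ones(len(uv))]@T[:3,:3].T
    o=T[:3,3]; return (o+d*((z-o[2])/d[:,2])[:,None])[:,:2]
def line(pts):  # centre + unit direction + length + width of min-area rectangle
    r=cv2.minAreaRect((pts*1e3).astype(np.float32)); b=cv2.boxPoints(r)
    e=[b[1]-b[0],b[2]-b[1]]; e.sort(key=np.linalg.norm)
    return np.array(r[0]),e[1]/np.linalg.norm(e[1]),np.linalg.norm(e[1]),np.linalg.norm(e[0])
def blob(mask,near):
    n,l,s,c=cv2.connectedComponentsWithStats(mask.astype(np.uint8))
    i=1+np.argmin(np.linalg.norm(c[1:]-near,axis=1)+1e3*(s[1:,4]<40)); v,u=np.nonzero(l==i); return np.c_[u,v]
E
python3 - <<'E'
from h import *
im=cv2.imread("pics/top0.png"); h=cv2.cvtColor(im,cv2.COLOR_BGR2HSV).astype(int); H,S,V=h[...,0],h[...,1],h[...,2]
pr=lambda n,r:print(n,np.round(r[0],1),"ang",round(np.degrees(np.arctan2(r[1][1],r[1][0])),1),"LxW",np.round(r[2:],1))
m=(abs(H-102)<10)&(S>90)&(V>100)
b=blob(cv2.morphologyEx(m.astype(np.uint8),cv2.MORPH_CLOSE,np.ones((9,9))),(297,183)); pr("tray body z18",line(cast(b,.018)))
g=(S<60)&(V>50)&(V<150); k=np.zeros_like(g); k[160:205,262:332]=1
b=blob(g&k,(298,182)); print(len(b)); pr("handle z70",line(cast(b,.07)))
w=(S<50)&(V>170); k[:]=0;k[160:250,50:190]=1
b=blob(w&k,(120,205)); pr("plate z6",line(cast(b,.006)))
d=(V<95)&(S<110)
for c in((113,188),(109,219)):
    k[:]=0;k[c[1]-13:c[1]+13,82:146]=1; b=blob(d&k,c); print(len(b),b.min(0),b.max(0)); pr("rail z37",line(cast(b,.037)))
c=np.concatenate([im[150:260,40:190],im[150:260,240:390]],1)
cv2.imwrite("pics/crop.png",cv2.resize(c,None,fx=2.6,fy=2.6,interpolation=cv2.INTER_CUBIC))
for q in((182,60),(250,56),(187,108),(255,103)): print(np.round(cast(q,.05)*1e3))
E
```

```text
tray body z18 [ 620.9 -176.8] ang 78.3 LxW [131.1  92.3]
123
handle z70 [ 621.7 -177.3] ang 77.9 LxW [69.7 17.7]
plate z6 [564.9 211.9] ang 83.8 LxW [251.1 131.8]
285 [ 86 180] [140 196]
rail z37 [596.8 214.3] ang 83.7 LxW [114.5  22.7]
353 [ 82 210] [135 227]
rail z37 [532.6 220.6] ang 83.8 LxW [116.2  22.3]
[[875.  78.]]
[[888. -68.]]
[[771.  63.]]
[[786. -81.]]
```

View pics/crop.png

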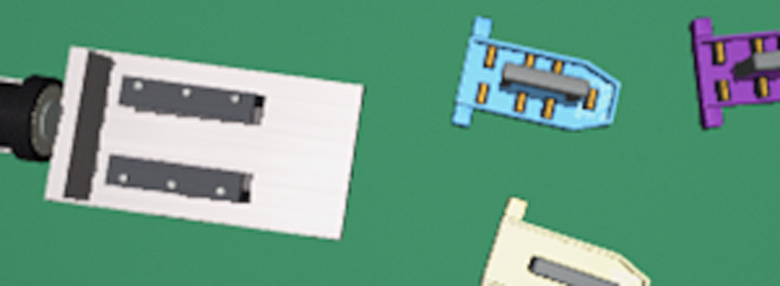

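```bash
cat >> h.py <<'E'
from scipy.spatial.transform import Rotation as R
def go(x,y,z,yaw):  # target TCP (mm) and tool-y heading (deg) -> shift in tool axes (mm), turn (rad)
    s=telemetry.sense(); M=R.from_quat(s["eef_rot"]).as_matrix(); cur=np.degrees(np.arctan2(M[1,1],M[0,1]))
    d=M.T@(np.array([x,y,z])-s["eef_pos"]*1e3)
    dy=(yaw-cur+180)%360-180
    print("shift",d.round(1),"turn",round(-np.radians(dy),3),"| tcp",(s["eef_pos"]*1e3).round(1),"yaw",cur.round(1),"tilt",np.degrees(np.arccos(-M[2,2])).round(2),"j",s["joint_pos"].round(2),"w",s["width"].round(3),"t",s["t"])
E
python3 -c "
from h import *
go(621.5,-177,330,-12)"
```

```text
Traceback (most recent call last):
  File "h.py", line 20, in go
    print("shift",d.round(1),"turn",round(-np.radians(dy),3),"| tcp",(s["eef_pos"]*1e3).round(1),"yaw",cur.round(1),"tilt",np.degrees(np.arccos(-M[2,2])).round(2),"j",s["joint_pos"].round(2),"w",s["width"].round(3),"t",s["t"])
                                                                                                                                                                                                   ^^^^^^^^^^^^^^^^
AttributeError: 'float' object has no attribute 'round'
```

```bash
sed -i 's/s\["width"\].round(3)/round(s["width"],3)/' h.py
python3 -c "
from h import *
go(621.5,-177,330,-12)"
```

```text
shift [-641.4 -571.3   74.8] turn 1.381 | tcp [252.4 598.7 403.8] yaw 67.2 tilt 0.1 j [-0.91  0.5  -0.43  1.55  0.22  1.14 -0.21] w 1.003 t 0.1
```

```bash
python3 -m handwheel '[[[-40,-36,0],0.09],[[-80,-72,0],0.18],[[-120,-107,0],0.27],[[-160,-143,0],0.36],[[-200,-178,0],0.45],[[-240,-214,0],0.54],[[-280,-250,0],0.63],[[-320,-285,0],0.72]]' 0 
python3 -c "
from h import *
go(621.5,-177,330,-12)"
```

```text
t: 1.1
eef_pos: [0.4369, 0.2103, 0.4046]
eef_rot: [0.532, 0.847, -0.0, -0.0]
force: [0.3, 0.5, -0.3]
width: 1.001
grasp_force: 0.0
shift [-429.    -1.8   74.6] turn 0.658 | tcp [436.9 210.3 404.6] yaw 25.7 tilt 0.01 j [-0.37  0.18 -0.15  1.96  0.03  1.   -0.09] w 1.001 t 1.1
```

```bash
python3 -m handwheel '[[[-55,0,10],0.09],[[-110,0,20],0.18],[[-165,0,30],0.27],[[-220,0,40],0.36],[[-275,0,50],0.45],[[-330,-1,60],0.54],[[-385,-2,70],0.63],[[-429,-2,75],0.66]]' 0.4 
python3 - <<'E'
from h import *
go(621.5,-177,219,-12)
im=snapshot("wrist"); cv2.imwrite("pics/w1.png",im[:,:,::-1]); p=camera_params("wrist"); print(p["intrinsics"].round(1).tolist(),p["pose"].round(3).tolist())
E
```

```text
t: 2.1
eef_pos: [0.6223, -0.177, 0.3285]
eef_rot: [0.778, 0.629, -0.001, -0.0]
force: [0.5, 1.1, 0.7]
width: 0.598
grasp_force: 0.0
shift [-1.000e-01 -6.000e-01  1.095e+02] turn -0.001 | tcp [ 622.3 -177.   328.5] yaw -12.1 tilt 0.1 j [ 0.12  0.54  0.16  1.64 -0.1   0.97  0.1 ] w 0.598 t 2.1
[[297.3, 0.0, 258.6], [0.0, 297.3, 187.3], [0.0, 0.0, 1.0]] [[0.977, 0.204, 0.065, 0.641], [-0.214, 0.927, 0.308, -0.1], [0.003, -0.315, 0.949, 0.307], [0.0, 0.0, 0.0, 1.0]]
```

View pics/w1.png

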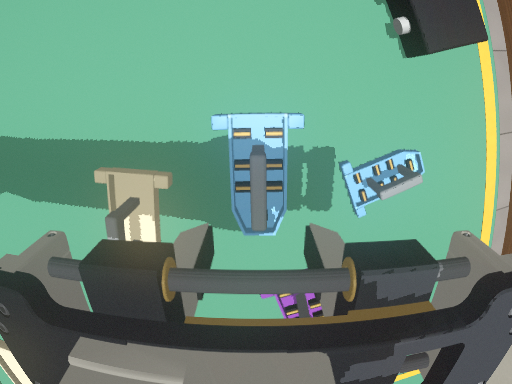

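The wrist view shows the handle at column 258, midway between the fingers (about 195 and 325) and parallel to the pads. I descend and grip.

```bash
python3 -m handwheel '[[[0,-0.6,20],0],[[0,-0.6,40],0],[[0,-0.6,60],0],[[0,-0.6,80],0],[[0,-0.6,95],0],[[0,-0.6,105],0],[[0,-0.6,109],0],[[0,-0.6,109],0]]' 0.4 
python3 -m handwheel '[[[0,0,0],0],[[0,0,0],0],[[0,0,0],0],[[0,0,0],0],[[0,0,0],0],[[0,0,0],0],[[0,0,0],0],[[0,0,0],0]]' 1 40
python3 -m handwheel '[[[0,0,-15],0],[[0,0,-30],0],[[0,0,-50],0],[[0,0,-70],0],[[0,0,-85],0],[[0,0,-95],0],[[0,0,-100],0],[[0,0,-100],0]]'
python3 -c "
from h import *
go(549,67,319,173.5)"
```

```text
t: 3.15
eef_pos: [0.6217, -0.1747, 0.2208]
eef_rot: [0.777, 0.63, 0.0, 0.0]
force: [0.3, 0.0, -0.1]
width: 0.6
grasp_force: 0.0
t: 4.15
eef_pos: [0.6217, -0.1745, 0.2207]
eef_rot: [0.777, 0.63, 0.0, 0.0]
force: [0.9, 0.6, 0.2]
width: 0.15
grasp_force: 40.0
t: 5.15
eef_pos: [0.6216, -0.1745, 0.3207]
eef_rot: [0.777, 0.63, -0.0, -0.0]
force: [0.3, -0.1, -2.5]
width: 0.149
grasp_force: 40.0
shift [ 221.3 -120.8    1.7] turn 3.047 | tcp [ 621.6 -174.5  320.7] yaw -11.9 tilt 0.01 j [ 0.12  0.55  0.15  1.65 -0.1   0.95  0.1 ] w 0.149 t 5.15
```

Gripped: the opening is 13.8 mm and the load 2.5 N. Now I carry it towards the mouth while turning.

```bash
python3 -m handwheel '[[[25,-15,0],-0.18],[[50,-30,0],-0.36],[[75,-45,0],-0.54],[[100,-60,0],-0.72],[[130,-75,0],-0.9],[[160,-90,0],-1.08],[[190,-105,0],-1.26],[[200,-120,0],-1.44]]'
python3 -c "
from h import *
go(546.6,47.5,319,173.5)"
```

```text
t: 6.15
eef_pos: [0.5449, 0.0485, 0.3201]
eef_rot: [0.164, 0.986, 0.001, -0.001]
force: [-1.2, -0.4, -2.1]
width: 0.153
grasp_force: 40.0
shift [-1.9 -0.4  1.1] turn -1.787 | tcp [544.9  48.5 320.1] yaw 71.1 tilt 0.09 j [ 0.04  0.4  -0.22  1.89  0.11  0.86  1.01] w 0.153 t 6.15
```

```bash
python3 -m handwheel '[[[0,0,0],-0.18],[[0,0,0],-0.36],[[0,0,0],-0.54],[[0,0,0],-0.72],[[0,0,0],-0.9],[[0,0,0],-1.08],[[0,0,0],-1.26],[[0,0,0],-1.44]]'
python3 -m handwheel '[[[0,0,0],-0.1],[[0,0,0],-0.2],[[0,0,0],-0.3],[[0,0,0],-0.35],[[0,0,0],-0.35],[[0,0,0],-0.35],[[0,0,0],-0.35],[[0,0,0],-0.35]]'
python3 - <<'E'
from h import *
go(546.6,47.5,319,173.5)
im=snapshot("top"); cv2.imwrite("pics/t2.png",im[:,:,::-1])
h=cv2.cvtColor(im,cv2.COLOR_RGB2HSV).astype(int); H,S,V=h[...,0],h[...,1],h[...,2]
E
```

```text
t: 7.15
eef_pos: [0.5452, 0.0457, 0.32]
eef_rot: [-0.526, 0.851, 0.0, -0.001]
force: [-0.2, 0.3, -2.5]
width: 0.147
grasp_force: 40.0
t: 8.15
eef_pos: [0.5455, 0.0461, 0.3207]
eef_rot: [-0.664, 0.748, -0.0, -0.0]
force: [0.3, 0.1, -2.2]
width: 0.152
grasp_force: 40.0
shift [-1.5 -1.   1.7] turn -0.006 | tcp [545.5  46.1 320.7] yaw 173.1 tilt 0.01 j [ 0.42  0.48 -0.7   1.88  0.39  0.92  2.56] w 0.152 t 8.15
```

View pics/t2.png

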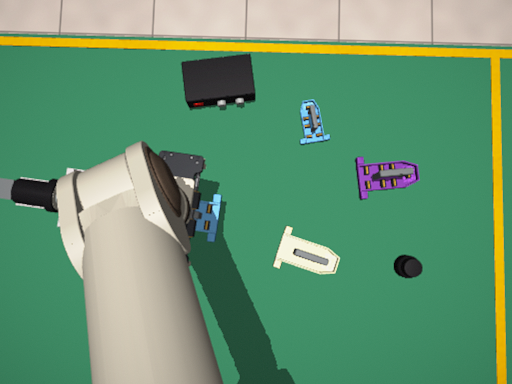

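The turn was reached (j7 at 2.56, just inside its range), and the tray faces the stage. I now lower it to just above plate level in front of the mouth.

```bash

python3 -c "
from h import *
go(550.1,79.9,230,173.8)"
```

```text
shift [-34.1  -0.6  90.8] turn -0.011 | tcp [545.5  46.1 320.8] yaw 173.2 tilt 0.02 j [ 0.42  0.48 -0.7   1.88  0.39  0.92  2.56] w 0.151 t 8.2
```

```bash
python3 -m handwheel '[[[-5,0,10],-0.01],[[-10,0,25],-0.01],[[-18,-0.6,40],-0.01],[[-25,-0.6,55],-0.01],[[-34,-0.6,70],-0.01],[[-34,-0.6,82],-0.01],[[-34,-0.6,89],-0.01],[[-34,-0.6,91],-0.01]]'
python3 - <<'E'
from h import *
go(550.1,79.9,230,173.8)
a=snapshot("wrist");b=snapshot("scene")[120:260,280:490]
cv2.imwrite("pics/s3.png",np.hstack([a[:,60:460],cv2.resize(b,(400,384))[:,:,:]])[:,:,::-1])
E
```

```text
t: 9.2
eef_pos: [0.5501, 0.0792, 0.2292]
eef_rot: [-0.667, 0.745, 0.0, -0.0]
force: [0.2, -0.2, -2.9]
width: 0.147
grasp_force: 40.0
shift [-0.7  0.  -0.8] turn -0.002 | tcp [550.1  79.2 229.2] yaw 173.7 tilt 0.04 j [ 0.29  0.63 -0.62  1.91  0.51  0.77  2.42] w 0.147 t 9.2
```

View pics/s3.png

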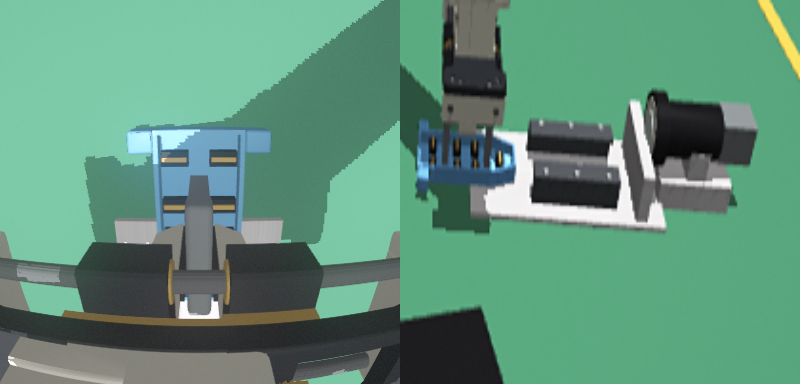

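Left, the wrist view: the ears (127–272) and plate edge (115–283) are both centred at column 199. Right, the scene view: the tray is level at the mouth, in line with the rails. I slide it in.

```bash
python3 -m handwheel '[[[-15,0,0],0],[[-30,0,0],0],[[-45,0,0],0],[[-60,0,0],0],[[-75,0,0],0],[[-88,0,0],0],[[-98,0,0],0],[[-105,0,0],0]]'
python3 -m handwheel '[[[-4,0,0],0],[[-8,0,0],0],[[-12,0,0],0],[[-16,0,0],0],[[-20,0,0],0],[[-24,0,0],0],[[-26,0,0],0],[[-27,0,0],0]]'
python3 - <<'E'
from h import *
go(565-.3,216.5-2.4,226.7,173.8)
im=snapshot("scene")[120:260,280:490]
cv2.imwrite("pics/s4.png",cv2.resize(im,(600,400),interpolation=cv2.INTER_CUBIC)[:,:,::-1])
E
```

```text
t: 10.3
eef_pos: [0.5616, 0.1846, 0.2296]
eef_rot: [-0.667, 0.745, 0.0, -0.0]
force: [-0.3, 0.1, -2.0]
width: 0.152
grasp_force: 40.0
t: 11.3
eef_pos: [0.5646, 0.211, 0.2297]
eef_rot: [-0.667, 0.745, 0.0, -0.0]
force: [0.9, 0.3, -2.4]
width: 0.153
grasp_force: 40.0
shift [-3.1  0.2  3. ] turn -0.001 | tcp [564.6 211.  229.7] yaw 173.7 tilt 0.0 j [ 0.05  0.69 -0.61  1.79  0.52  0.83  2.22] w 0.153 t 11.3
```

View pics/s4.png

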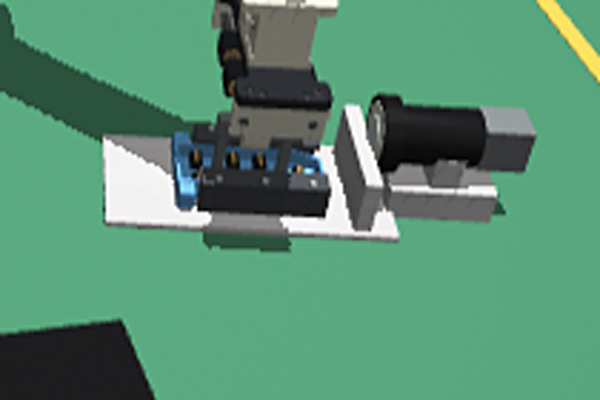

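The tray is between the rails with its ears just short of the rail ends. I lower it onto the plate, then nudge forward until there is contact.

```bash
python3 -m handwheel '[[[0,0,0.5],0],[[0,0,1],0],[[0,0,1.5],0],[[0,0,2],0],[[0,0,2.5],0],[[-0.7,0,2.5],0],[[-1.5,0,2.5],0],[[-2,0,2.5],0]]'
python3 -m handwheel '[[[-0.3,0,0],0],[[-0.6,0,0],0],[[-0.9,0,0],0],[[-1.2,0,0],0],[[-1.5,0,0],0],[[-1.8,0,0],0],[[-2,0,0],0],[[-2,0,0],0]]'
```

```text
t: 12.35
eef_pos: [0.5648, 0.2129, 0.2272]
eef_rot: [-0.667, 0.745, 0.0, 0.0]
force: [0.3, 0.5, -2.4]
width: 0.151
grasp_force: 40.0
t: 13.35
eef_pos: [0.5651, 0.2144, 0.2271]
eef_rot: [-0.667, 0.745, -0.0, -0.0]
force: [0.3, -1.7, -2.3]
width: 0.151
grasp_force: 40.0
```

```bash
python3 -m handwheel '[[[-0.2,0,0],0],[[-0.4,0,0],0],[[-0.6,0,0],0],[[-0.8,0,0],0],[[-1,0,0],0],[[-1.2,0,0],0],[[-1.2,0,0],0],[[-1.2,0,0],0]]'
python3 -c "
from station import telemetry as t;print(t.sense()['force'],t.sense()['eef_pos'])"
```

```text
t: 14.35
eef_pos: [0.5652, 0.2148, 0.227]
eef_rot: [-0.667, 0.745, -0.001, -0.001]
force: [0.4, -5.7, -1.1]
width: 0.152
grasp_force: 40.0
[ 0.41590853 -5.67698862 -1.11848066] [0.56515021 0.21483659 0.22700444]
```

The ears are against the rail ends (5.7 N and rising). I back off the push, settle down, release and lift.

```bash
python3 -m handwheel '[[[0.4,0,0],0],[[0.8,0,0.2],0],[[0.8,0,0.4],0],[[0.8,0,0.6],0],[[0.8,0,0.6],0],[[0.8,0,0.6],0],[[0.8,0,0.6],0],[[0.8,0,0.6],0]]'
python3 -m handwheel '[[[0,0,0],0],[[0,0,0],0],[[0,0,0],0],[[0,0,0],0],[[0,0,0],0],[[0,0,0],0],[[0,0,0],0],[[0,0,0],0]]' 0.45
python3 -m handwheel '[[[0,0,-10],0],[[0,0,-25],0],[[0,0,-50],0],[[0,0,-75],0],[[0,0,-100],0],[[0,0,-125],0],[[0,0,-150],0],[[0,0,-150],0]]'
python3 -m handwheel '[[[50,0,0],0],[[100,0,0],0],[[150,0,0],0],[[200,0,0],0],[[250,0,0],0],[[300,0,0],0],[[300,0,0],0],[[300,0,0],0]]'
python3 - <<'E'
from h import *
im=snapshot("top")[:,:,::-1].copy()
h=cv2.cvtColor(im,cv2.COLOR_BGR2HSV).astype(int); H,S,V=h[...,0],h[...,1],h[...,2]
m=(abs(H-102)<10)&(S>90)&(V>60); m[:,200:]=0; m[:140]=0; m[260:]=0
v,u=np.nonzero(m); P=cast(np.c_[u,v],.024)*1e3; c,s=np.cos(np.radians(83.8)),np.sin(np.radians(83.8)); q=P-[565,216.5]
X,Y=q@[c,s],q@[-s,c]; print(len(u),"x",np.percentile(X,[0,2,100]),"y",Y.min(),Y.max())
g=(S<60)&(V>50)&(V<150)
cv2.imwrite("pics/f.png",np.hstack([cv2.resize(im[150:260,40:190],(400,300)),cv2.resize(snapshot("scene")[120:260,280:490,::-1],(400,300))]))
E
```

```text
t: 15.35
eef_pos: [0.5651, 0.2147, 0.227]
eef_rot: [-0.667, 0.745, -0.0, -0.0]
force: [-1.7, -5.6, 2.4]
width: 0.146
grasp_force: 40.0
t: 16.35
eef_pos: [0.565, 0.2152, 0.2266]
eef_rot: [-0.667, 0.745, 0.0, -0.0]
force: [0.1, 0.2, 0.1]
width: 0.548
grasp_force: 0.0
t: 17.35
eef_pos: [0.5656, 0.2159, 0.38]
eef_rot: [-0.667, 0.745, -0.001, 0.003]
force: [0.1, -0.8, -0.2]
width: 0.549
grasp_force: 0.0
t: 18.35
eef_pos: [0.5319, -0.0832, 0.376]
eef_rot: [-0.667, 0.745, 0.001, 0.0]
force: [0.1, 0.8, -0.2]
width: 0.548
grasp_force: 0.0
866 x [-67.9589334  -65.72723061  64.38630874] y -44.57337778291533 44.55008496284892
```

View pics/f.png

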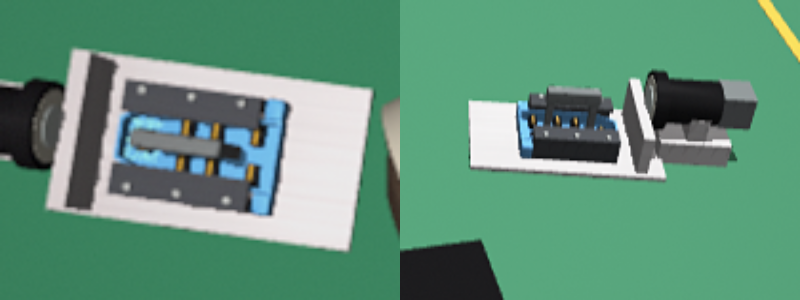

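The tray sits flat under the lips with its ears at the rail ends, measured at stage x from −66 to +64 mm and y within ±44.6 mm. The gripper is clear, so I hand in.

```bash
python3 -c "
from station import ctrl; print(ctrl.sign_off())"
```

```text
the job is handed in; nothing more can be done
None
```

The blue tray is loaded nose first and released, with its ears against the rail ends, and the job is handed in at about 18 s; the arm never went near the cream tray or the spare lens.

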